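# Square up the specimen plate on the microscope stage

## Robot

A 6-joint arm with a two-finger parallel gripper is mounted at the origin on the work surface. World frame = base frame: x ahead of the robot, y to its left, z up, the work surface at z = 0. Lengths are in m, angles in rad, forces in N, time in s.
With the tool pointing down it reaches from about 0.425 to 0.925 m from the base axis. Payload 12.5 kg.
Tool frame: the origin (TCP) lies on the centre line of the jaws, within the pads' length; the fingertips stand 22 mm ahead of it and the grasp point (between the pads) lies 3 mm ahead of it (arm.tips_ahead is the distance from the TCP to the fingertips, in m); z points along the fingers, y is the direction in which the jaws open and shut (so a half turn about z gives the same grasp; the last joint's range is limited). The gripper opens to 85 mm and grips with 20 to 120 N. Pads are 22 mm wide; open, the fingers measure 114 mm over their backs; the gripper's body (76 mm by 85 mm) begins 54 mm behind the grasp point. The pads swing forward as they close: fully open they stand 13 mm farther back than shut.
Start: joints at [0.998, 0.491, 1.559, -0, 1.092, -0.106], TCP at [0.281, 0.558, 0.253] pointing down, gripper open.
Joint ranges: [-3.1, 3.1], [-0.84, 2.19], [0.05, 2.79], [-1.13, 4.28], [0.06, 2.93], [-2.69, 2.69]. Speed limits (rad/s): [2.22, 2.22, 2.79, 3.14, 3.14, 3.14].

## Interface

Orientations are given as a rotation vector (axis times angle).
In Python, from plant import arm, read_camera gives the robot as it stands.
- The arm moves only by the tool arm_command, never from a script. Its argument "rows" is one flat list of numbers, 7 for each row, row after row: the shift along the world's x, y, z in units of 0.5 m (1.0 is 0.5 m), then the turn, a rotation vector about the world's x, y, z in units of 360 degrees (1.0 is 360 degrees), then the opening, from -1 (shut) to 1 (fully open). A call has 1 to 12 rows; each row is the pose to reach, as a shift and turn from the pose commanded when the call began, turning the shorter way round; what a row does not reach only later rows make up. A row lasts 1/10 s, in which the tool goes at most 50 mm and 8.59 degrees, less where a joint would pass 70% of its speed; a pose out of reach is approached as far as the arm can. A call with a number of a shift or a turn outside -1 to 1 is refused whole. A call with a gripper value outside its range is refused whole. The fingers move at their own pace and stop on an object; "newtons" is the grip in N (left out, the last holds). Time passes only in rows, so rows that repeat a pose let the fingers close. It gives the time, the measured TCP pose, the force and the opening at its end, in the units of the state.
- arm.observe(): the state, without advancing time (a new reading comes with each control period).
- read_camera(name): name is "side" or "top"; returns a dict with "color" (400x640x3 uint8, red, green, blue), "range_z" (400x640 float32, m along the optical axis (not along the pixel's ray), 0 where there is no reading), "mtx" (3x3 intrinsics, pixels), "R" (3x3) and "t" (3): a world point X has camera coordinates R X + t. Camera axes: x right, y down, z forward; pixel columns grow to the right and rows downward; lengths in m; the calibration is good to about 2 mm. A picture is of the moment at which its call begins.
- arm.hand_in(): hands the job in, once; it reports no verdict.
The state is a dict: "clock": time; "joints": joint angles; "dq": joint speeds; "effort": joint torques, N m; "position": TCP position; "orientation": TCP orientation; "contact_force": force on the tool from outside, world axes, zero at the start; "moment": the same for the moment, N m; "width": finger opening in m.
Only numpy, scipy, OpenCV 4.12 (cv2) and the standard library are available. Lean on these libraries where they do the work, as an engineer would, in place of code of your own. Each camera call takes 0.05 s, during which the arm holds its last target.

## Task

Turn the little carousel until the pusher stands in the open front, clear of the dust hood, take the pusher out, and with it nudge the specimen plate across the black stage until the plate lies flush against both steel edges of the square corner. Touch the plate only with the pusher, then stand the pusher upright on its foot on the stage or the bench, a finger's width clear of the plate, and leave the other things on the bench where they are.

Things in the scene. Friction and masses are not known exactly. Their poses are not given: they have to be found in the camera images.
- hood: fixed clear dust hood round the carousel, 260 x 260 mm; origin on the bench, on the carousel's axis; -x axis points out of the open front. Clear walls 128 mm from the axis on its +y, -y, +x sides; clear roof 94 to 98 mm above the bench over |y| = 70 to 130 mm (from x = -50 mm to the back) and over x = 70 to 130 mm. The front (x below -50 mm) and a 140 mm wide bay over the knob are open above.
- carousel: the carousel's fixed foot, origin on the bench on its axis. Grey turntable 224 mm across on it: floor 18 mm above the bench, five equal compartments, radial walls and rim up to 42 mm above the bench; things standing in it ride round with it. At the start an empty compartment, centred on this body's -x axis, faces the hood's open front within 0.1 rad.
- turntable (a joint): angle of the turntable, rad, 0 at the start, positive anticlockwise seen from above; turns -2.9 to 2.9 with light friction (about 0.06 N m) and stays where it is left
- knob (a point): the carousel's ribbed black centre knob, an upright cylinder 40 mm in diameter, 62 to 102 mm above the bench; this point is on its axis 82 mm above the bench (20 mm below its top). Its x, y axes turn with the turntable. Above the compartment walls nothing else stands within 65 mm of the axis.
- pusher_mid (a point): the pusher: white plastic, square handle 16 x 16 mm on a square foot 34 x 34 x 16 mm, 70 mm tall in all, about 80 g, bottom-heavy; point at its middle, 35 mm above the foot's underside; x, y along its sides. Starts in the compartment left or right of the front one, under the hood, 85 mm from the axis; the opposite one holds a round dark-capped bottle, the back two a small jar and a short steel cylinder.
- corner (a point): inner square corner of the black stage (220 x 200 mm, fixed), on its top surface, 20 mm above the bench. Two steel edges 12 mm wide stand 7 mm above the surface: one on the far side, inner face in plane x = 0, running to +y; one on the right, inner face in plane y = 0, running to -x. The free surface spans x -208 to 0 mm, y 0 to 188 mm in this frame.
- plate_mid (a point): specimen plate: flat aluminium frame with a glass window, 80 (x) by 60 (y) by 8 mm, about 100 g, loose on the stage; point at its centre, 4 mm above its underside, axes along its sides. Starts some centimetres from both edges, turned up to 0.25 rad. Flush home, its centre is at x = -40, y = +30 mm of the corner's frame, axes parallel to it.
- carton: bystander: white carton 60 x 90 x 150 mm, origin at the middle of its underside
- carton_b: bystander: white carton 90 x 70 x 120 mm, origin at the middle of its underside
- petri: bystander: lidded round dish 63 mm across, 15 mm high, origin under its centre
- slide_box: bystander: flat grey box 60 x 100 x 34 mm, origin under its centre
- reagent: bystander: brown bottle 52 mm across, 110 mm high, origin under its centre
Not all that is in view belongs to the job. What is shaped like the carousel but green is not meant.

How it is judged:
By the outcome, as a careful person would: the job done as asked, in the order asked, and still so for the second after the job is handed in, with the robot touching nothing.
It also fails if it takes over 61 s, if anything falls off the work surface, if the arm or the gripper's body presses on something with over 40 N, if the wrist force passes 120 N, or if a joint passes its speed limit or range.

## Working session

There is one attempt and no reset: what is moved stays moved. The work goes in short steps, Python scripts to look and compute and a tool call to move; the robot and the scene stay as the last step left them, time stands still between calls to the robot, and variables do not carry over. Pictures are saved under pics/ and viewed, and the job is handed in when it is done.

Besides the shell and the picture viewer there is one more tool, called as name(argument=value, ...) on one line, values as JSON. arm_command: Moves the arm, as the interface text tells. Its arguments: {"type":"object","properties":{"rows":{"type":"array","items":{"type":"number"}},"newtons":{"type":"number"}},"required":["rows"]}

```bash
ls; mkdir -p pics; python3 - <<'E'
from plant import arm, read_camera
import cv2
print(arm.observe())
for n in("side","top"):
    d=read_camera(n); cv2.imwrite(f"pics/{n}0.png",d["color"][:,:,::-1]); print(n,d["mtx"],d["R"],d["t"])
    import numpy as np; np.savez(f"{n}0.npz",**d)
E
```

```text
pics
{'clock': 0.0, 'joints': array([ 9.98394923e-01,  4.91566256e-01,  1.55944112e+00,  2.54635574e-05,
        1.09169505e+00, -1.05583282e-01]), 'dq': array([-1.39627140e-03,  2.94960253e-04,  2.32893066e-03, -6.17152447e-05,
        9.33740693e-04, -1.25723431e-03]), 'effort': array([ 1.30682787e-03, -6.18454027e+01, -2.61598563e+01, -1.97858583e-05,
        4.07751213e-03, -1.95962073e-07]), 'position': array([0.28113877, 0.55798029, 0.25272643]), 'orientation': array([-7.26563754e-01, -3.05601937e+00,  1.63202747e-03]), 'contact_force': array([ 0.00893515,  0.1823082 , -0.26039814]), 'moment': array([-0.02553935,  0.02879188, -0.01647788]), 'width': 0.08565335960357517}
side [[408.44133915   0.         318.14196744]
 [  0.         408.44133915 195.89280921]
 [  0.           0.           1.        ]] [[-0.99062406 -0.1352605  -0.01919808]
 [-0.08294534  0.70714176 -0.70218986]
 [ 0.10855432 -0.69401378 -0.71173087]] [0.55184309 0.04014476 1.46678107]
top [[361.16664947   0.         315.98397235]
 [  0.         361.16664947 205.11295898]
 [  0.           0.           1.        ]] [[-0.01911572 -0.9997106   0.01460484]
 [-0.9980401   0.01820914 -0.05986977]
 [ 0.05958651 -0.01572067 -0.99809935]] [0.12071333 0.51969724 1.1910728 ]
```

View pics/side0.png

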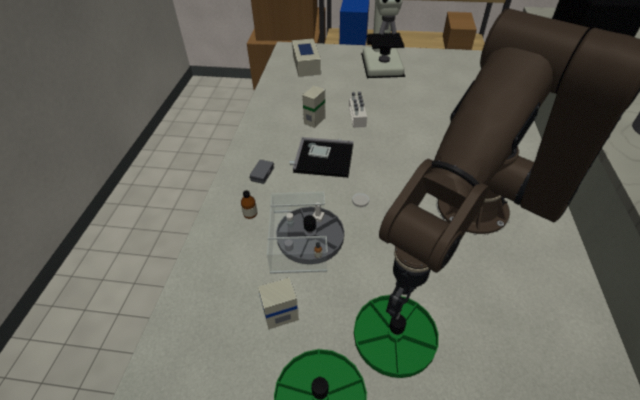

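View pics/top0.png

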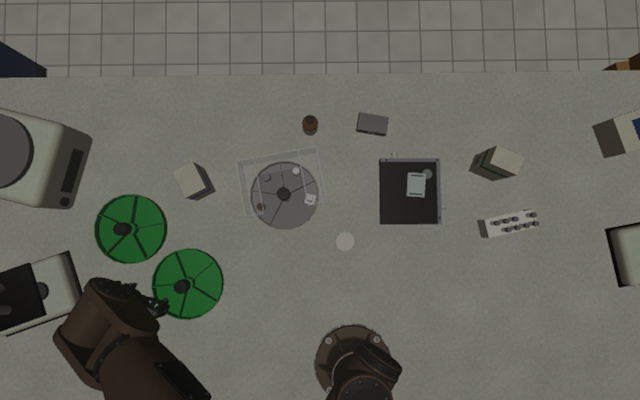

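```bash
python3 - <<'E'
import numpy as np,cv2
d=np.load("top0.npz")["color"][:,:,::-1]
a=cv2.resize(d[140:240,225:335],None,fx=7,fy=6,interpolation=cv2.INTER_CUBIC)
a=cv2.resize(d[140:240,225:335],None,fx=6,fy=6,interpolation=cv2.INTER_CUBIC);cv2.imwrite("pics/ct.png",a)
a=cv2.resize(d[145:235,370:450],None,fx=6,fy=6,interpolation=cv2.INTER_CUBIC);cv2.imwrite("pics/st.png",cv2.convertScaleAbs(a,alpha=1.5))
d=np.load("side0.npz")["color"][:,:,::-1]
a=cv2.resize(d[185:285,255:355],None,fx=6,fy=6,interpolation=cv2.INTER_CUBIC);cv2.imwrite("pics/cs.png",a)
a=cv2.resize(d[130:185,280:365],None,fx=8,fy=8,interpolation=cv2.INTER_CUBIC);cv2.imwrite("pics/ss.png",cv2.convertScaleAbs(a,alpha=1.3))
E
```

```text
(no output)
```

View pics/ct.png

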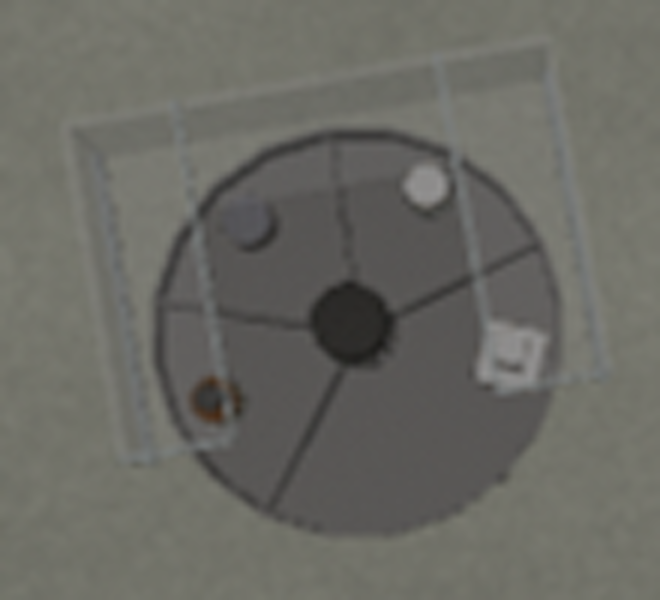

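View pics/st.png

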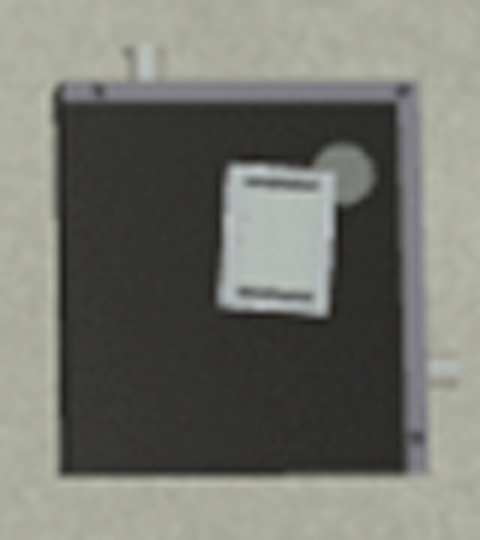

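View pics/cs.png

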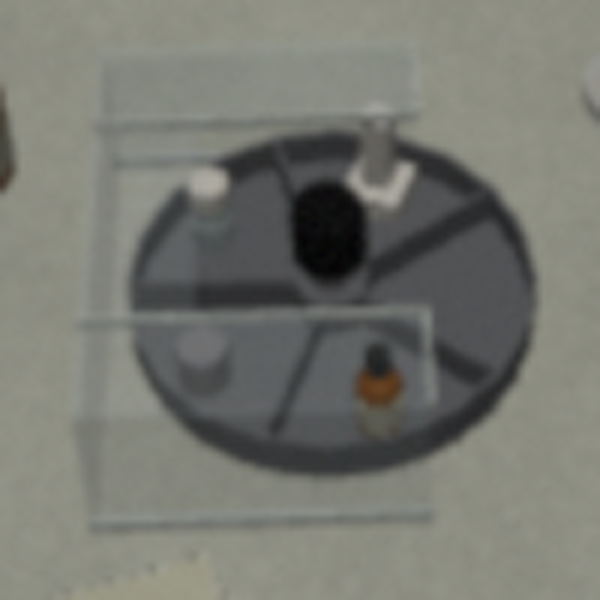

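View pics/ss.png

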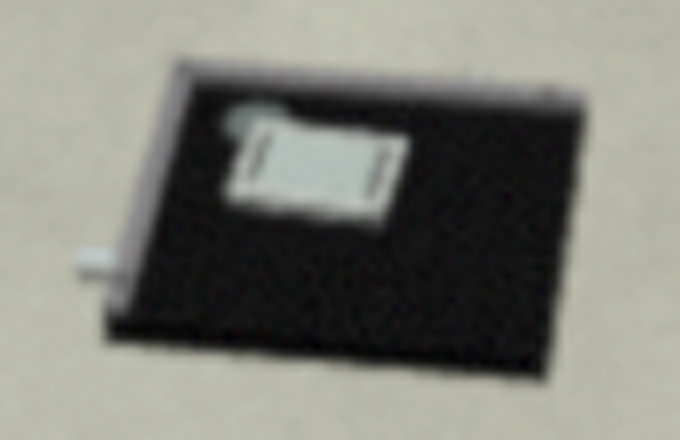

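```bash
cat > h.py <<'E'
import numpy as np
def ray(d,uv,z):
    uv=np.atleast_2d(np.array(uv,float)); K=d["mtx"];R=d["R"];t=d["t"]
    dirs=(R.T@(np.linalg.inv(K)@np.c_[uv,np.ones(len(uv))].T)).T
    C=-R.T@t; s=(z-C[2])/dirs[:,2]
    return C+dirs*s[:,None]
def proj(d,X):
    X=np.atleast_2d(X); c=X@d["R"].T+d["t"]; p=c@d["mtx"].T; return p[:,:2]/p[:,2:]
def zm(p,off,f=6): return (np.array(p,float)+.5)/f-.5+np.array(off)
def cloud(d):
    Z=d["range_z"];v,u=np.indices(Z.shape);K=d["mtx"]
    P=np.stack([(u-K[0,2])/K[0,0]*Z,(v-K[1,2])/K[1,1]*Z,Z],-1)
    return (P-d["t"])@d["R"]
E
python3 - <<'E'
import numpy as np
from h import *
np.set_printoptions(precision=4,suppress=True)
d=np.load("top0.npz");s=np.load("side0.npz")
c=lambda p,z:ray(d,zm(p,(225,140)),z)
st=lambda p,z:ray(d,zm(p,(370,145)),z)
print("knob",c((351,323),.102)); print("disc",c((357,332),.042))
print("foot",c([(490,320),(548,333),(540,392),(478,380)],.034))
print("hood top corners",c([(72,130),(548,42),(605,375),(130,462)],.098))
print("walls",c([(333,140),(538,245),(500,480),(272,508),(165,303)],.042))
print("corner",st([(398,103),(62,103),(407,473),(60,473)],.027))
print("plate",st([(230,163),(335,172),(327,317),(219,306)],.028))
cs=lambda p,z:ray(s,zm(p,(255,185)),z)
print("S foot",cs([(345,185),(360,155),(415,165),(395,205)],.034), "handle top",cs([(378,110)],.07+.018),"knob top",cs((330,215),.102))
ss=lambda p,z:ray(s,zm(p,(280,130),8),z)
print("S corner",ss([(195,90)],.02),ss([(190,83)],.027))
print("S plate",ss([(250,123),(410,138),(388,220),(225,197)],.028))
P=cloud(d);Q=cloud(s)
for n,pp in(("stage",(395,210)),("edge",(439,200)),("plate",(415,184)),("spot",(427,173)),("knob",(283,193)),("bench",(350,290)),("floor",(290,215))):
    print(n,P[pp[1]-1:pp[1]+2,pp[0]-1:pp[0]+2,2].round(4).ravel())
for n,pp in(("stage",(330,165)),("spot",(311,145)),("plate",(318,151)),("knobtop",(310,220))): print("S",n,Q[pp[1]-1:pp[1]+2,pp[0]-1:pp[0]+2,2].round(4).ravel(),Q[pp[1],pp[0]])
print("bench S",np.median(Q[230:240,370:380,2]))
E
```

```text
knob [[0.5548 0.2136 0.102 ]]
disc [[0.5555 0.2149 0.042 ]]
foot [[0.5615 0.1425 0.034 ]
 [0.5538 0.1109 0.034 ]
 [0.5214 0.1159 0.034 ]
 [0.5286 0.1497 0.034 ]]
hood top corners [[0.6585 0.3574 0.098 ]
 [0.7008 0.109  0.098 ]
 [0.5258 0.0828 0.098 ]
 [0.4853 0.3286 0.098 ]]
walls [[0.661  0.2265 0.042 ]
 [0.6014 0.1155 0.042 ]
 [0.4735 0.1386 0.042 ]
 [0.4607 0.2621 0.042 ]
 [0.5731 0.3189 0.042 ]]
corner [[ 0.6591 -0.2927  0.027 ]
 [ 0.6622 -0.1049  0.027 ]
 [ 0.4531 -0.2897  0.027 ]
 [ 0.4567 -0.0977  0.027 ]]
plate [[ 0.6268 -0.1973  0.028 ]
 [ 0.6208 -0.2557  0.028 ]
 [ 0.5401 -0.2482  0.028 ]
 [ 0.5473 -0.1884  0.028 ]]
S foot [[0.5587 0.1377 0.034 ]
 [0.5534 0.1135 0.034 ]
 [0.5207 0.1175 0.034 ]
 [0.5282 0.1494 0.034 ]] handle top [[0.5399 0.1274 0.088 ]] knob top [[0.5526 0.2199 0.102 ]]
S corner [[ 0.6566 -0.2887  0.02  ]] [[ 0.6584 -0.2854  0.027 ]]
S plate [[ 0.6219 -0.2543  0.028 ]
 [ 0.5382 -0.2513  0.028 ]
 [ 0.5417 -0.1851  0.028 ]
 [ 0.6256 -0.1937  0.028 ]]
stage [0.017  0.0207 0.0185 0.0187 0.0202 0.0209 0.021  0.0186 0.0202]
edge [0.024  0.0275 0.028  0.0265 0.0276 0.0213 0.0246 0.0284 0.0271]
plate [0.0279 0.0235 0.0285 0.0311 0.0287 0.0251 0.0267 0.0305 0.0249]
spot [0.0164 0.0223 0.0163 0.0215 0.0171 0.0206 0.0165 0.0176 0.0192]
knob [0.1007 0.0954 0.102  0.0961 0.1003 0.1011 0.0981 0.106  0.1015]
bench [-0.0014  0.0033 -0.0034  0.      0.0053  1.2182  0.0007 -0.0016 -0.0035]
floor [0.0178 0.0127 0.0147 0.0187 0.0158 0.0175 0.0166 0.0186 0.0186]
S stage [0.0232 0.0251 0.0172 0.0193 0.0194 0.021  0.0196 0.0239 0.0204] [ 0.5296 -0.1479  0.0194]
S spot [0.0231 0.0205 0.0188 0.022  0.0244 0.032  0.0192 0.0239 0.0324] [ 0.6218 -0.2585  0.0244]
S plate [0.0284 0.0284 0.0309 0.0255 0.0291 0.0306 0.0344 0.0298 0.0261] [ 0.5867 -0.2172  0.0291]
S knobtop [0.1007 0.1031 0.1041 0.1014 0.1018 0.1038 0.0996 0.1005 0.102 ] [0.5516 0.2178 0.1018]
bench S 0.0010475338767607337
```

```bash
python3 - <<'E'
import numpy as np,cv2
from h import *
np.set_printoptions(precision=4,suppress=True)
for n in("top","side"):
    d=np.load(n+"0.npz");P=cloud(d);print(n,"C",-d["R"].T@d["t"])
    g=d["color"].astype(int).sum(2)
    r=np.hypot(P[...,0]-.5545,P[...,1]-.2145)
    m=(r<.04)&(P[...,2]>.088)&(P[...,2]<.112)&(g<150)
    uv=np.argwhere(m)[:,::-1]; 
    (cx,cy),rad=cv2.minEnclosingCircle(uv.astype(np.float32))
    X=ray(d,uv,.102); print("knob",len(uv),X.mean(0),np.median(X,0),(X.min(0)+X.max(0))/2,np.ptp(X,axis=0))
    # plate
    m=(np.hypot(P[...,0]-.583,P[...,1]+.222)<.065)&(g>300)
    m=cv2.morphologyEx(m.astype(np.uint8),cv2.MORPH_OPEN,np.ones((3,3)))
    c,_=cv2.findContours(m,cv2.RETR_EXTERNAL,cv2.CHAIN_APPROX_NONE);c=max(c,key=cv2.contourArea)
    X=ray(d,c[:,0,:],.028)[:,:2].astype(np.float32); rr=cv2.minAreaRect(X); print("plate",rr)
    # bright pusher
    m=(np.hypot(P[...,0]-.5415,P[...,1]-.130)<.04)&(g>330)
    uv=np.argwhere(m)[:,::-1]; print("pusher px",len(uv),ray(d,uv,.034).mean(0), "z",P[m][:,2].max())
    hi=m&(P[...,2]>.075)&(P[...,2]<.1); print(" hi",P[hi].mean(0),hi.sum())
    # stage: black region
    m=(np.abs(P[...,0]-.556)<.13)&(np.abs(P[...,1]+.195)<.13)&(g<170)
    m=cv2.morphologyEx(m.astype(np.uint8),cv2.MORPH_CLOSE,np.ones((5,5)))
    c,_=cv2.findContours(m,cv2.RETR_EXTERNAL,cv2.CHAIN_APPROX_NONE);c=max(c,key=cv2.contourArea)
    X=ray(d,c[:,0,:],.020)[:,:2].astype(np.float32); rr=cv2.minAreaRect(X); print("stage",rr,cv2.boxPoints(rr))
E
```

```text
top C [0.45   0.1299 1.2182]
knob 118 [0.5548 0.2143 0.102 ] [0.5559 0.2139 0.102 ] [0.5546 0.2153 0.102 ] [0.0405 0.0342 0.    ]
plate ((0.5885688066482544, -0.2231990098953247), (0.05766825005412102, 0.06499643623828888), 84.67623901367188)
pusher px 175 [0.5421 0.1186 0.034 ] z 0.10237479582080643
 hi [0.5399 0.1186 0.0968] 140
stage ((0.5619299411773682, -0.20056113600730896), (0.19756817817687988, 0.2124967724084854), 89.2865219116211) [[ 0.4545 -0.298 ]
 [ 0.6669 -0.3007]
 [ 0.6694 -0.1031]
 [ 0.4569 -0.1005]]
side C [0.3908 1.0642 1.0827]
knob 114 [0.5533 0.221  0.102 ] [0.5538 0.2212 0.102 ] [0.553  0.2203 0.102 ] [0.0393 0.0471 0.    ]
plate ((0.5833728909492493, -0.22216838598251343), (0.06432194262742996, 0.08159993588924408), 83.98912811279297)
pusher px 257 [0.5539 0.0739 0.034 ] z 0.10415535194910445
 hi [0.5477 0.1208 0.0974] 160
stage ((0.5610378980636597, -0.191872239112854), (0.2090386301279068, 0.21443168818950653), 89.10894012451172) [[ 0.4522 -0.2947]
 [ 0.6666 -0.298 ]
 [ 0.6699 -0.089 ]
 [ 0.4555 -0.0857]]
```

arm_command(rows=[0.548,-0.686,-0.1,0,0,0,1,0.548,-0.686,-0.1,0,0,0,1,0.548,-0.686,-0.1,0,0,0,1,0.548,-0.686,-0.1,0,0,0,1,0.548,-0.686,-0.1,0,0,0,1,0.548,-0.686,-0.1,0,0,0,1,0.548,-0.686,-0.1,0,0,0,1,0.548,-0.686,-0.1,0,0,0,1,0.548,-0.686,-0.1,0,0,0,1,0.548,-0.686,-0.1,0,0,0,1,0.548,-0.686,-0.1,0,0,0,1,0.548,-0.686,-0.1,0,0,0,1])

```text
clock: 1.3
position: [0.5547, 0.2158, 0.2033]
orientation: [-0.726, -3.056, -0.0]
contact_force: [0.3, 0.4, -0.5]
width: 0.0854
```

arm_command(rows=[0,0,-0.08,0,0,0,1,0,0,-0.16,0,0,0,1,0,0,-0.23,0,0,0,1,0,0,-0.23,0,0,0,1,0,0,-0.23,0,0,0,1])

```text
clock: 1.8
position: [0.555, 0.2161, 0.089]
orientation: [-0.724, -3.057, 0.0]
contact_force: [-0.1, 0.1, -0.7]
width: 0.0854
```

arm_command(newtons=30, rows=[0,0,0,0,0,0,-1,0,0,0,0,0,0,-1,0,0,0,0,0,0,-1,0,0,0,0,0,0,-1,0,0,0,0,0,0,-1,0,0,0,0,0,0,-1,0,0,0,0,0,0,-1])

```text
clock: 2.5
position: [0.5554, 0.215, 0.0897]
orientation: [0.726, 3.055, 0.001]
contact_force: [-2.9, -2.4, 8.8]
width: 0.0393
```

arm_command(rows=[0,0,0,0,0,-0.01,-1,0,0,0,0,0,-0.028,-1,0,0,0,0,0,-0.046,-1,0,0,0,0,0,-0.064,-1,0,0,0,0,0,-0.082,-1,0,0,0,0,0,-0.1,-1,0,0,0,0,0,-0.118,-1,0,0,0,0,0,-0.136,-1,0,0,0,0,0,-0.154,-1,0,0,0,0,0,-0.172,-1,0,0,0,0,0,-0.188,-1,0,0,0,0,0,-0.198,-1])

```text
clock: 3.7
position: [0.5566, 0.2156, 0.0897]
orientation: [2.374, 2.055, 0.006]
contact_force: [3.9, 2.4, 3.3]
width: 0.0389
```

arm_command(rows=[0,0,0,0,0,0,1,0,0,0,0,0,0,1,0,0,0,0,0,0,1,0,0,0,0,0,0,1,0,0,0.08,0,0,0,1,0,0,0.16,0,0,0,1,0,0,0.24,0,0,0,1])

```text
clock: 4.4
position: [0.555, 0.2151, 0.2095]
orientation: [-2.371, -2.061, 0.001]
contact_force: [-0.2, 0.8, 0.5]
width: 0.0855
```

```bash
python3 - <<'E'
from plant import arm, read_camera
import cv2,numpy as np
from h import *
print(arm.observe()["position"],arm.observe()["joints"])
for n in("side","top"):
    d=read_camera(n); np.savez(f"{n}1.npz",**d); c=d["color"][:,:,::-1]
    a=c[185:285,255:355] if n=="side" else c[140:240,225:335]
    cv2.imwrite(f"pics/c{n}1.png",cv2.resize(a,None,fx=6,fy=6,interpolation=cv2.INTER_CUBIC))
E
```

```text
[0.5549587  0.21506312 0.20952692] [ 2.58774014e-01  4.95543151e-01  1.68337115e+00 -4.70109244e-05
  9.63570551e-01  3.98268447e-01]
```

View pics/ctop1.png

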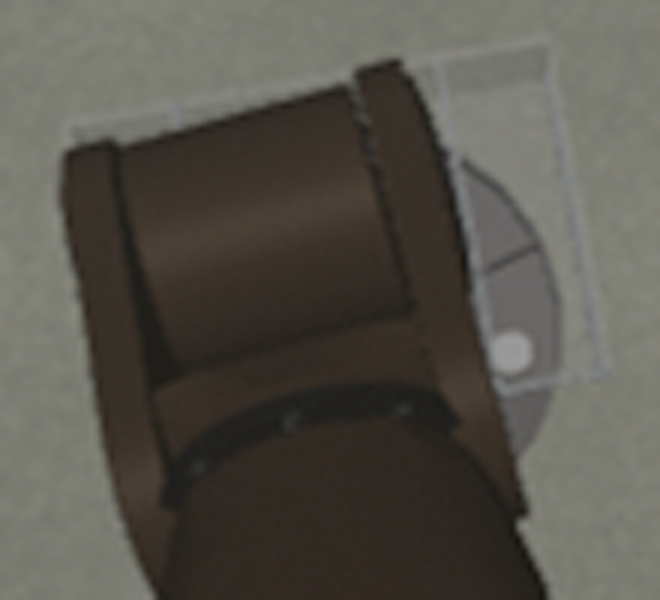

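View pics/cside1.png

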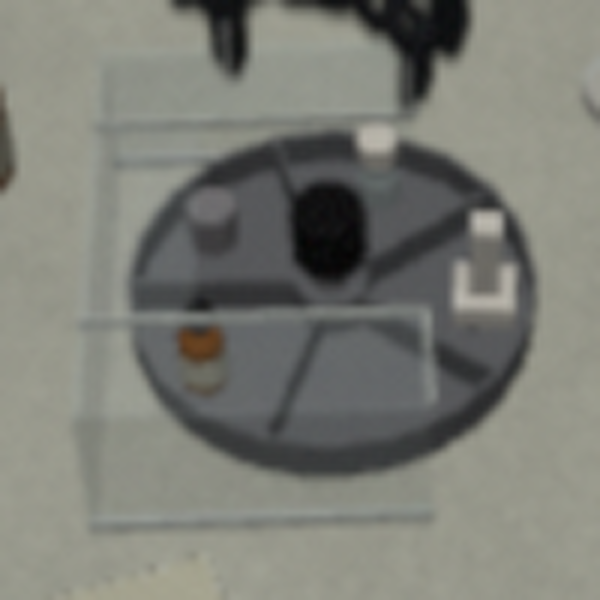

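```bash
python3 - <<'E'
import numpy as np
from h import *
np.set_printoptions(precision=4,suppress=True)
s=np.load("side1.npz")
cs=lambda p,z:ray(s,zm(p,(255,185)),z)
print(cs([(475,212),(502,212),(502,234),(473,234)],.088),cs((487,223),.088))
F=cs([(458,261),(518,261),(514,306),(454,300)],.034);print(F,F.mean(0))
ax=np.array([.5553,.2153]);p=np.array([.5413,.1297])-ax;a=-1.244
R=np.array([[np.cos(a),-np.sin(a)],[np.sin(a),np.cos(a)]]);print("pred",ax+R@p)
Q=cloud(s);g=s["color"].astype(int).sum(2)
m=(g>330)&(np.hypot(Q[...,0]-.47,Q[...,1]-.2)<.03)&(Q[...,2]>.08);print(Q[m].mean(0),m.sum(),ray(s,np.argwhere(m)[:,::-1],.088).mean(0))
E
```

```text
[[0.4776 0.1964 0.088 ]
 [0.4632 0.1947 0.088 ]
 [0.4616 0.2102 0.088 ]
 [0.477  0.212  0.088 ]] [[0.4704 0.2034 0.088 ]]
[[0.4878 0.1865 0.034 ]
 [0.4546 0.1825 0.034 ]
 [0.4537 0.2147 0.034 ]
 [0.4868 0.2145 0.034 ]] [0.4707 0.1995 0.034 ]
pred [0.4697 0.2011]
[0.4703 0.2046 0.1007] 27 [0.4717 0.1913 0.088 ]
```

arm_command(rows=[-0.17,-0.028,0,0,0,-0.214,1,-0.17,-0.028,0,0,0,-0.214,1,-0.17,-0.028,0,0,0,-0.214,1,-0.17,-0.028,0,0,0,-0.214,1,-0.17,-0.028,0,0,0,-0.214,1,-0.17,-0.028,0,0,0,-0.214,1,-0.17,-0.028,0,0,0,-0.214,1,-0.17,-0.028,0,0,0,-0.214,0.5,-0.17,-0.028,0,0,0,-0.214,0.5,-0.17,-0.028,0,0,0,-0.214,0.5,-0.17,-0.028,0,0,0,-0.214,0.5])

```text
clock: 5.6
position: [0.4701, 0.2011, 0.208]
orientation: [3.138, 0.142, -0.001]
contact_force: [-1.1, 0.2, 0.3]
width: 0.0639
```

```bash
python3 - <<'E'
from plant import arm, read_camera
import cv2,numpy as np
s=arm.observe();print(s["position"],s["joints"],s["width"],s["orientation"])
from scipy.spatial.transform import Rotation as R
m=R.from_rotvec(s["orientation"]).as_matrix();print(m.round(3),np.degrees(np.arctan2(m[1,1],m[0,1])))
d=read_camera("side"); c=d["color"][:,:,::-1]
cv2.imwrite(f"pics/cs2.png",cv2.resize(c[165:285,255:395],None,fx=5,fy=5,interpolation=cv2.INTER_CUBIC))
E
```

```text
[0.47012786 0.20111373 0.20802278] [ 2.75029980e-01  3.87438498e-01  1.88701256e+00 -1.12785393e-04
  8.67661407e-01  1.75518906e+00] 0.063861536849285 [ 3.13815995e+00  1.42429228e-01 -7.64248615e-04]
[[ 0.996  0.091 -0.   ]
 [ 0.091 -0.996 -0.   ]
 [-0.     0.    -1.   ]] -84.80268605427172
```

View pics/cs2.png

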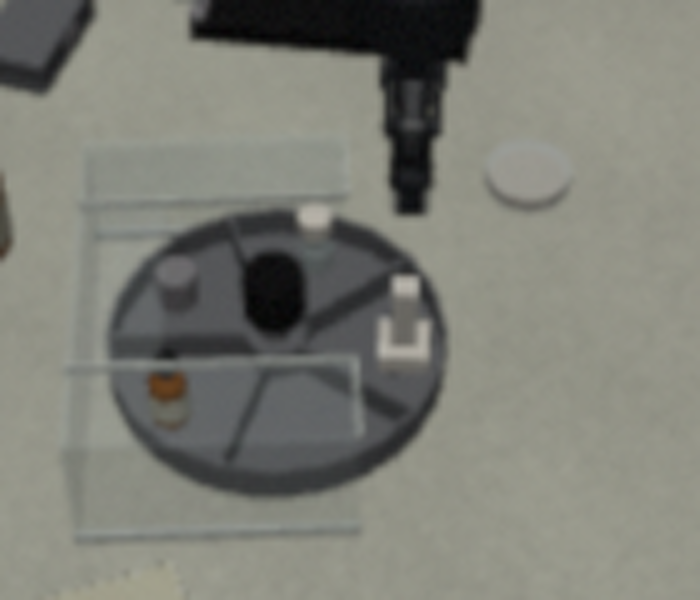

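arm_command(rows=[0,0,-0.08,0,0,0,0.5,0,0,-0.16,0,0,0,0.5,0,0,-0.22,0,0,0,0.5,0,0,-0.26,0,0,0,0.5,0,0,-0.276,0,0,0,0.5,0,0,-0.276,0,0,0,0.5])

```text
clock: 6.25
position: [0.47, 0.2011, 0.0697]
orientation: [3.138, 0.138, -0.003]
contact_force: [0.5, -0.2, 0.6]
width: 0.064
```

arm_command(newtons=50, rows=[0,0,0,0,0,0,-1,0,0,0,0,0,0,-1,0,0,0,0,0,0,-1,0,0,0,0,0,0,-1,0,0,0,0,0,0,-1,0,0,0,0,0,0,-1,0,0,0,0,0,0,-1,0,0,0,0,0,0,-1])

```text
clock: 7.05
position: [0.4704, 0.2012, 0.0708]
orientation: [-3.139, -0.135, -0.001]
contact_force: [-0.8, 0.9, 6.0]
width: 0.0155
```

arm_command(rows=[0,0,0.06,0,0,0,-1,0,0,0.14,0,0,0,-1,0,0,0.22,0,0,0,-1,0,0,0.22,0,0,0,-1,0,-0.3,0.22,0,0,-0.017,-1,0,-0.3,0.22,0,0,-0.017,-1,0,-0.3,0.22,0,0,-0.017,-1,0,-0.3,0.22,0,0,-0.017,-1,0,-0.3,0.22,0,0,-0.017,-1])

```text
clock: 7.95
position: [0.4701, 0.0501, 0.1798]
orientation: [-3.141, 0.037, 0.002]
contact_force: [0.2, 0.1, -0.3]
width: 0.0152
```

```bash
python3 - <<'E'
from plant import arm, read_camera
import cv2,numpy as np
s=arm.observe();print(s["position"],s["joints"],s["width"])
for n in("side","top"):
    d=read_camera(n); np.savez(f"{n}3.npz",**d); c=d["color"][:,:,::-1]
    a=c[110:270,255:415] if n=="side" else c[120:260,230:460]
    cv2.imwrite(f"pics/c{n}3.png",cv2.resize(a,None,fx=3.4,fy=3.4,interpolation=cv2.INTER_CUBIC))
E
```

```text
[0.47006023 0.05010256 0.17977223] [-3.36746907e-02  3.80207100e-01  2.00545773e+00  1.84039747e-06
  7.56923841e-01  1.56072695e+00] 0.015164151452032081
```

View pics/ctop3.png

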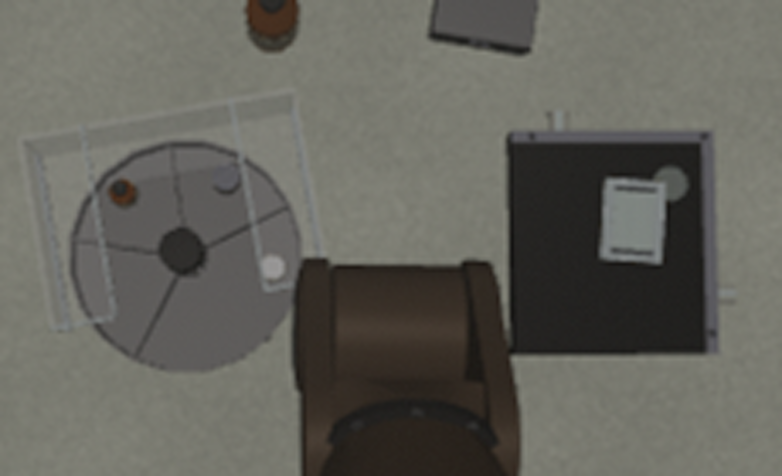

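View pics/cside3.png

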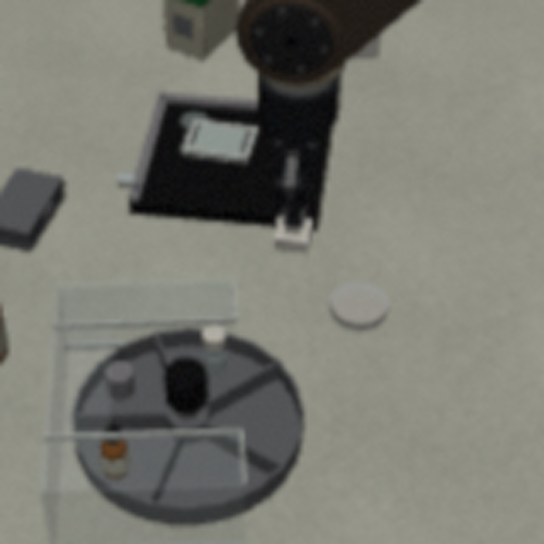

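arm_command(rows=[0.23,-0.38,0,0,0,0,-1,0.23,-0.38,0,0,0,0,-1,0.23,-0.38,0,0,0,0,-1,0.23,-0.38,0,0,0,0,-1,0.23,-0.38,0,0,0,0,-1,0.23,-0.38,-0.08,0,0,0,-1,0.23,-0.38,-0.14,0,0,0,-1,0.23,-0.38,-0.18,0,0,0,-1,0.23,-0.38,-0.2,0,0,0,-1,0.23,-0.38,-0.205,0,0,0,-1,0.23,-0.38,-0.21,0,0,0,-1,0.23,-0.38,-0.21,0,0,0,-1])

```text
clock: 9.25
position: [0.5857, -0.1386, 0.076]
orientation: [3.141, -0.032, 0.002]
contact_force: [0.5, -0.0, -1.8]
width: 0.0151
```

```bash
python3 - <<'E'
from plant import arm, read_camera
import cv2,numpy as np
from h import *
np.set_printoptions(precision=4,suppress=True)
s=arm.observe();print(s["position"],s["contact_force"],s["width"])
for n in("side","top"):
    d=read_camera(n); np.savez(f"{n}4.npz",**d); c=d["color"][:,:,::-1]
    a=c[130:185,280:365] if n=="side" else c[130:250,340:480]
    cv2.imwrite(f"pics/c{n}4.png",cv2.convertScaleAbs(cv2.resize(a,None,fx=8 if n=="side" else 5,fy=8 if n=="side" else 5,interpolation=cv2.INTER_CUBIC),alpha=1.4))
E
```

```text
[ 0.5857 -0.1386  0.076 ] [ 0.5037 -0.023  -1.7686] 0.015125061285506877
```

View pics/cside4.png

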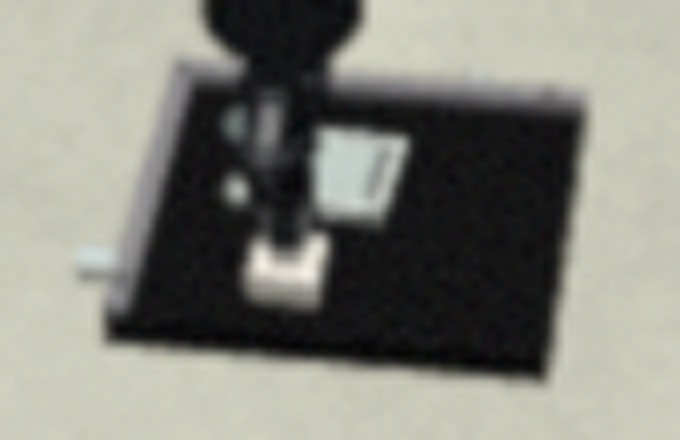

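View pics/ctop4.png

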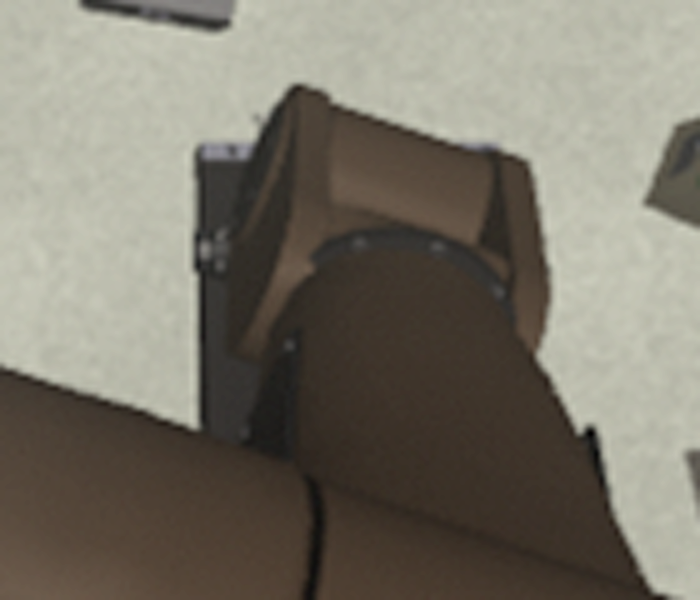

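```bash
python3 - <<'E'
import numpy as np
from h import *
np.set_printoptions(precision=4,suppress=True)
s=np.load("side4.npz");q=np.array([.5853,-.1395])
for z in(.020,.0225,.025,.0385):
  P=[[q[0]+.017*a,q[1]+.017*b,z] for a,b in((1,1),(-1,1),(-1,-1),(1,-1))]
  print(z,((proj(s,P)-[280,130]+.5)*8-.5).round(0).tolist())
E
```

```text
0.02 [[250.0, 305.0], [319.0, 311.0], [328.0, 265.0], [260.0, 260.0]]
0.0225 [[250.0, 302.0], [319.0, 307.0], [328.0, 262.0], [260.0, 257.0]]
0.025 [[250.0, 298.0], [319.0, 303.0], [328.0, 258.0], [260.0, 253.0]]
0.0385 [[249.0, 277.0], [318.0, 282.0], [328.0, 237.0], [259.0, 232.0]]
```

arm_command(rows=[0,-0.03,0,0,0,0,-1,0,-0.05,0,0,0,0,-1,0,-0.06,0,0,0,0,-1,0,-0.068,0,0,0,0,-1,0,-0.076,0,0,0,0,-1,0,-0.084,0,0,0,0,-1,0,-0.092,0,0,0,0,-1,0,-0.1,0,0,0,0,-1,0,-0.108,0,0,0,0,-1,0,-0.116,0,0,0,0,-1,0,-0.124,0,0,0,0,-1,0,-0.13,0,0,0,0,-1])

```text
clock: 10.55
position: [0.5853, -0.2042, 0.0753]
orientation: [3.141, -0.033, 0.0]
contact_force: [-0.8, 0.7, -0.1]
width: 0.0155
```

```bash
cat > look.py <<'E'
import sys
from plant import arm, read_camera
import cv2,numpy as np
s=arm.observe();print(s["clock"],s["position"].round(4),s["contact_force"].round(2),s["width"])
d=read_camera("side"); np.savez(f"side{sys.argv[1]}.npz",**d); c=d["color"][:,:,::-1]
cv2.imwrite(f"pics/s{sys.argv[1]}.png",cv2.convertScaleAbs(cv2.resize(c[130:185,280:365],None,fx=8,fy=8,interpolation=cv2.INTER_CUBIC),alpha=1.4))
E
python3 look.py 5
```

```text
10.55 [ 0.5853 -0.2042  0.0753] [-0.82  0.72 -0.12] 0.01547366822862926
```

View pics/s5.png

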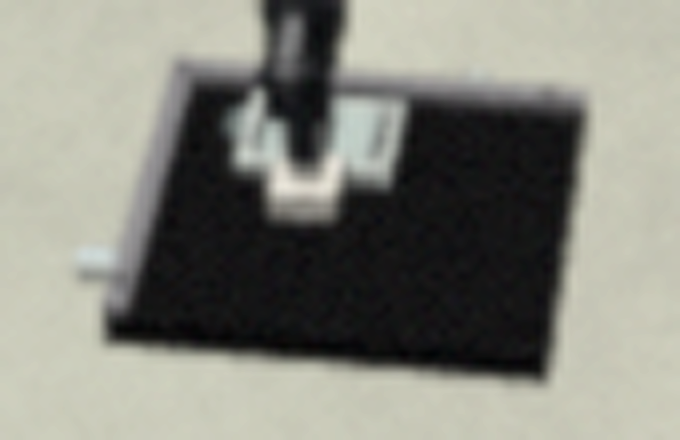

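arm_command(rows=[0,-0.004,0,0,0,0,-1,0,-0.008,0,0,0,0,-1,0,-0.011,0,0,0,0,-1,0,-0.011,0,0,0,0,-1])

```text
clock: 11.0
position: [0.5853, -0.2096, 0.0753]
orientation: [3.141, -0.033, 0.0]
contact_force: [-0.7, 0.1, 0.2]
width: 0.0156
```

arm_command(rows=[0,-0.002,0,0,0,0,-1,0,-0.004,0,0,0,0,-1,0,-0.004,0,0,0,0,-1])

```text
clock: 11.3
position: [0.5852, -0.2114, 0.0753]
orientation: [3.141, -0.033, -0.0]
contact_force: [0.0, 0.1, -0.6]
width: 0.0155
```

arm_command(rows=[0,-0.002,0,0,0,0,-1,0,-0.003,0,0,0,0,-1,0,-0.003,0,0,0,0,-1])

```text
clock: 11.6
position: [0.5853, -0.2129, 0.0753]
orientation: [3.141, -0.032, 0.0]
contact_force: [-0.4, 0.4, -1.0]
width: 0.0151
```

arm_command(rows=[0,-0.002,0,0,0,0,-1,0,-0.003,0,0,0,0,-1,0,-0.003,0,0,0,0,-1])

```text
clock: 11.9
position: [0.5853, -0.2145, 0.0753]
orientation: [3.141, -0.033, 0.0]
contact_force: [-0.1, -0.3, -0.2]
width: 0.0153
```

```bash
python3 look.py 6; python3 - <<'E'
import numpy as np
from h import *
s=np.load("side6.npz"); 
E
```

```text
11.9 [ 0.5853 -0.2145  0.0753] [-0.12 -0.33 -0.19] 0.015307142788383426
```

View pics/s6.png

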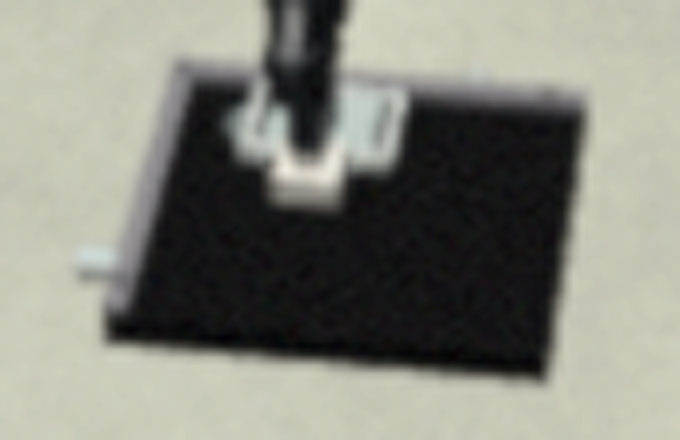

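arm_command(rows=[0,-0.002,0,0,0,0,-1,0,-0.002,0,0,0,0,-1])

```text
clock: 12.15
position: [0.5853, -0.2154, 0.0753]
orientation: [3.141, -0.033, -0.0]
contact_force: [0.5, 0.2, -1.0]
width: 0.0151
```

arm_command(rows=[0,-0.002,0,0,0,0,-1,0,-0.002,0,0,0,0,-1])

```text
clock: 12.35
position: [0.5851, -0.2159, 0.0753]
orientation: [-3.141, 0.033, 0.001]
contact_force: [-0.9, 4.2, 0.5]
width: 0.0155
```

arm_command(rows=[0,-0.002,0,0,0,0,-1,0,-0.002,0,0,0,0,-1])

```text
clock: 12.55
position: [0.585, -0.2161, 0.0754]
orientation: [-3.14, 0.032, 0.002]
contact_force: [-0.0, 9.2, 3.0]
width: 0.0158
```

arm_command(rows=[0,0.02,0,0,0,0,-1,0,0.06,0,0,0,0,-1,-0.08,0.06,0,0,0,0,-1,-0.17,0.06,0,0,0,0,-1,-0.17,0.06,0,0,0,0,-1,-0.17,0,0,0,0,0,-1,-0.17,-0.06,0,0,0,0,-1,-0.17,-0.087,0,0,0,0,-1,-0.17,-0.087,0,0,0,0,-1,-0.17,-0.087,0,0,0,0,-1])

```text
clock: 13.55
position: [0.5002, -0.2599, 0.0752]
orientation: [-3.141, 0.033, 0.001]
contact_force: [-0.6, 0.9, -1.5]
width: 0.015
```

```bash
python3 look.py 7
```

```text
13.55 [ 0.5002 -0.2599  0.0752] [-0.58  0.87 -1.46] 0.015008763570948816
```

View pics/s7.png

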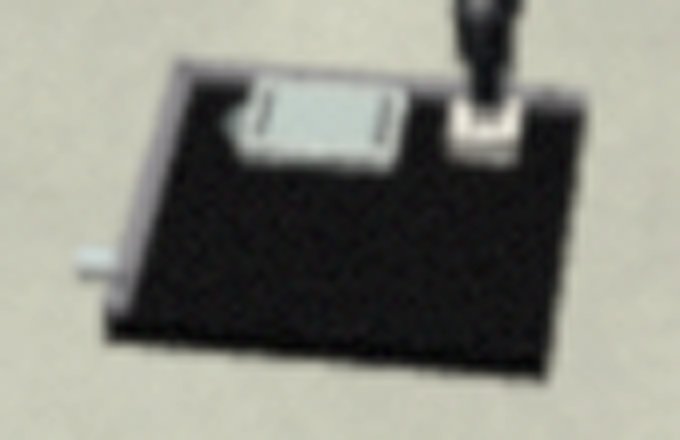

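arm_command(rows=[0.02,0,0,0,0,0,-1,0.036,0,0,0,0,0,-1,0.046,0,0,0,0,0,-1,0.054,0,0,0,0,0,-1,0.062,0,0,0,0,0,-1,0.07,0,0,0,0,0,-1,0.078,0,0,0,0,0,-1,0.086,0,0,0,0,0,-1,0.094,0,0,0,0,0,-1,0.102,0,0,0,0,0,-1,0.11,0,0,0,0,0,-1,0.11,0,0,0,0,0,-1])

```text
clock: 14.8
position: [0.5558, -0.2609, 0.0754]
orientation: [3.141, -0.032, 0.001]
contact_force: [-0.6, 0.6, -0.9]
width: 0.0151
```

arm_command(rows=[0.002,0,0,0,0,0,-1,0.004,0,0,0,0,0,-1,0.006,0,0,0,0,0,-1,0.006,0,0,0,0,0,-1])

```text
clock: 15.2
position: [0.5583, -0.2608, 0.0753]
orientation: [3.141, -0.033, 0.0]
contact_force: [0.6, 0.4, -1.5]
width: 0.0155
```

arm_command(rows=[0.002,0,0,0,0,0,-1,0.004,0,0,0,0,0,-1,0.004,0,0,0,0,0,-1])

```text
clock: 15.5
position: [0.5604, -0.2609, 0.0753]
orientation: [3.141, -0.032, 0.0]
contact_force: [0.0, -0.2, -1.1]
width: 0.0155
```

arm_command(rows=[0.002,0,0,0,0,0,-1,0.002,0,0,0,0,0,-1])

```text
clock: 15.7
position: [0.5614, -0.2608, 0.0753]
orientation: [3.141, -0.033, 0.0]
contact_force: [-0.1, 0.5, -0.7]
width: 0.0151
```

arm_command(rows=[0.002,0,0,0,0,0,-1,0.002,0,0,0,0,0,-1])

```text
clock: 15.9
position: [0.5621, -0.2608, 0.0753]
orientation: [-3.141, 0.032, 0.001]
contact_force: [-3.3, -0.6, 1.6]
width: 0.0151
```

arm_command(rows=[0.002,0,0,0,0,0,-1,0.002,0,0,0,0,0,-1])

```text
clock: 16.1
position: [0.5624, -0.2608, 0.0753]
orientation: [-3.141, 0.032, 0.004]
contact_force: [-7.3, -0.3, 2.9]
width: 0.0149
```

```bash
python3 look.py 8
```

```text
16.1 [ 0.5624 -0.2608  0.0753] [-7.28 -0.31  2.93] 0.014931355943016353
```

View pics/s8.png

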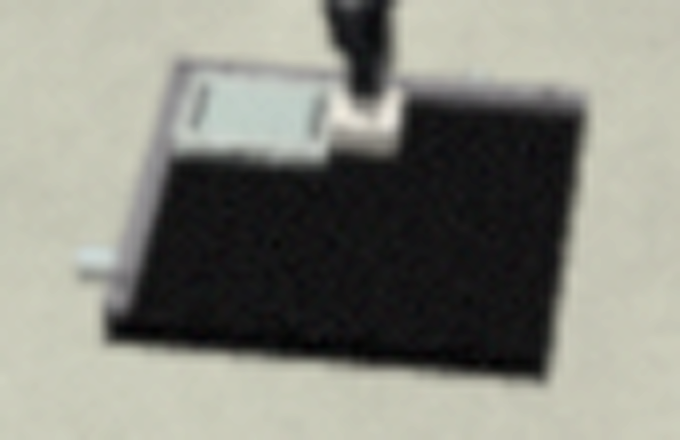

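arm_command(rows=[-0.02,0,0,0,0,0,-1,-0.06,0,0,0,0,0,-1,-0.06,0.05,0,0,0,0,-1,-0.06,0.1,0,0,0,0,-1,-0.06,0.15,0,0,0,0,-1,-0.06,0.15,0,0,0,0,-1,0.03,0.15,0,0,0,0,-1,0.112,0.15,0,0,0,0,-1,0.112,0.15,0,0,0,0,-1,0.112,0.13,0,0,0,0,-1,0.112,0.11,0,0,0,0,-1,0.112,0.1,0,0,0,0,-1])

```text
clock: 17.35
position: [0.6184, -0.2126, 0.0754]
orientation: [3.141, -0.035, -0.0]
contact_force: [0.7, -0.5, -0.3]
width: 0.0155
```

arm_command(rows=[0,-0.003,0,0,0,0,-1,0,-0.005,0,0,0,0,-1,0,-0.006,0,0,0,0,-1,0,-0.006,0,0,0,0,-1])

```text
clock: 17.75
position: [0.6192, -0.2137, 0.0754]
orientation: [3.141, -0.032, 0.0]
contact_force: [-0.5, 0.1, -1.0]
width: 0.0151
```

arm_command(rows=[0,-0.002,0,0,0,0,-1,0,-0.002,0,0,0,0,-1])

```text
clock: 17.95
position: [0.6193, -0.2148, 0.0754]
orientation: [3.141, -0.032, 0.0]
contact_force: [0.2, 0.3, -1.6]
width: 0.0155
```

```bash
python3 look.py 9
```

```text
17.95 [ 0.6193 -0.2148  0.0754] [ 0.22  0.32 -1.56] 0.015483233197745961
```

View pics/s9.png

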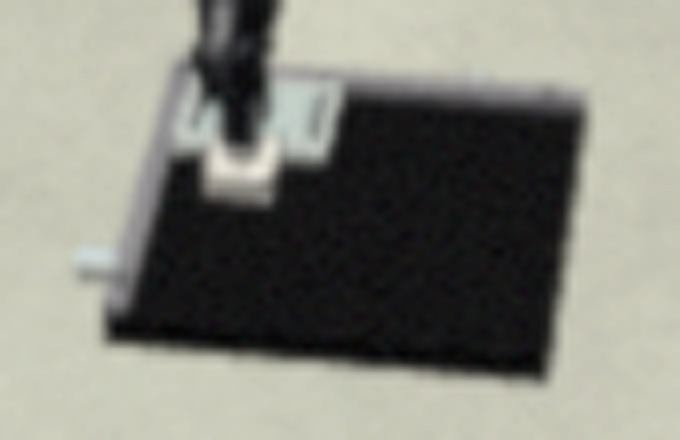

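arm_command(rows=[0,-0.002,0,0,0,0,-1,0,-0.002,0,0,0,0,-1])

```text
clock: 18.2
position: [0.6193, -0.2159, 0.0753]
orientation: [3.141, -0.032, 0.0]
contact_force: [-0.1, -0.1, -0.8]
width: 0.0154
```

arm_command(rows=[0,-0.002,0,0,0,0,-1,0,-0.002,0,0,0,0,-1])

```text
clock: 18.4
position: [0.6191, -0.2164, 0.0753]
orientation: [-3.141, 0.033, 0.001]
contact_force: [-1.2, 3.8, 1.1]
width: 0.0153
```

arm_command(rows=[0,-0.002,0,0,0,0,-1,0,-0.002,0,0,0,0,-1])

```text
clock: 18.6
position: [0.6191, -0.2166, 0.0754]
orientation: [-3.14, 0.032, 0.001]
contact_force: [0.2, 9.4, 2.7]
width: 0.0156
```

arm_command(rows=[0,0.02,0,0,0,0,-1,0,0.064,0,0,0,0,-1,-0.09,0.064,0,0,0,0,-1,-0.178,0.064,0,0,0,0,-1,-0.178,0.064,0,0,0,0,-1,-0.178,-0.01,0,0,0,0,-1,-0.178,-0.088,0,0,0,0,-1,-0.178,-0.088,0,0,0,0,-1,-0.15,-0.088,0,0,0,0,-1,-0.126,-0.088,0,0,0,0,-1,-0.118,-0.088,0,0,0,0,-1,-0.118,-0.088,0,0,0,0,-1])

```text
clock: 19.8
position: [0.5608, -0.2613, 0.0752]
orientation: [3.141, -0.031, 0.0]
contact_force: [-0.6, 0.4, -0.6]
width: 0.0153
```

arm_command(rows=[0.002,0,0,0,0,0,-1,0.002,0,0,0,0,0,-1])

```text
clock: 20.0
position: [0.5611, -0.2616, 0.0753]
orientation: [3.141, -0.032, -0.0]
contact_force: [-0.1, -0.1, -0.3]
width: 0.0153
```

arm_command(rows=[0.002,0,0,0,0,0,-1,0.002,0,0,0,0,0,-1])

```text
clock: 20.2
position: [0.562, -0.2618, 0.0753]
orientation: [-3.141, 0.033, 0.001]
contact_force: [-1.6, -0.1, -1.1]
width: 0.0152
```

arm_command(rows=[0.002,0,0,0,0,0,-1,0.002,0,0,0,0,0,-1])

```text
clock: 20.4
position: [0.5623, -0.2618, 0.0753]
orientation: [-3.141, 0.032, 0.004]
contact_force: [-5.6, -0.6, 1.6]
width: 0.0155
```

arm_command(rows=[-0.02,0,0,0,0,0,-1,-0.08,0,0,0,0,0,-1,-0.126,0.05,0,0,0,0,-1,-0.126,0.13,0,0,0,0,-1,-0.126,0.206,0,0,0,0,-1,-0.126,0.206,0,0,0,0,-1,-0.126,0.206,-0.002,0,0,0,-1,-0.126,0.206,-0.004,0,0,0,-1,-0.126,0.206,-0.004,0,0,0,-1])

```text
clock: 21.3
position: [0.5002, -0.1597, 0.0732]
orientation: [3.141, -0.034, 0.0]
contact_force: [0.5, -0.0, -0.6]
width: 0.015
```

arm_command(rows=[0,0,-0.001,0,0,0,-1,0,0,-0.001,0,0,0,-1])

```text
clock: 21.5
position: [0.5003, -0.1594, 0.0728]
orientation: [3.141, -0.034, 0.0]
contact_force: [-0.2, -0.5, 0.3]
width: 0.0158
```

arm_command(rows=[0,0,-0.001,0,0,0,-1,0,0,-0.001,0,0,0,-1])

```text
clock: 21.7
position: [0.5003, -0.1594, 0.0728]
orientation: [3.141, -0.033, 0.001]
contact_force: [-2.6, -2.8, 7.7]
width: 0.0153
```

arm_command(rows=[0,0,0,0,0,0,0.3,0,0,0,0,0,0,0.3,0,0,0,0,0,0,0.3,0,0,0,0,0,0,0.3,0,0,0,0,0,0,0.3,0,0,0.06,0,0,0,0.3,0,0,0.14,0,0,0,0.3,0,0,0.24,0,0,0,0.3,0,0,0.32,0,0,0,0.3])

```text
clock: 22.6
position: [0.5002, -0.1588, 0.2348]
orientation: [3.141, -0.032, 0.002]
contact_force: [0.5, -1.2, -0.3]
width: 0.0555
```

arm_command(rows=[-0.1,0.5,0,0,0,0,0.3,-0.1,0.5,0,0,0,0,0.3,-0.1,0.5,0,0,0,0,0.3,-0.1,0.5,0,0,0,0,0.3,-0.1,0.5,0,0,0,0,0.3,-0.1,0.5,0,0,0,0,0.3,-0.1,0.5,0,0,0,0,0.3])

```text
clock: 23.3
position: [0.4499, 0.0923, 0.2324]
orientation: [3.141, -0.028, 0.0]
contact_force: [-0.3, -1.2, -0.1]
width: 0.0554
```

```bash
python3 look.py 10; python3 - <<'E'
from plant import arm, read_camera
import cv2,numpy as np
d=read_camera("top"); np.savez("top10.npz",**d); c=d["color"][:,:,::-1]
cv2.imwrite("pics/t10.png",cv2.convertScaleAbs(cv2.resize(c[145:235,370:450],None,fx=6,fy=6,interpolation=cv2.INTER_CUBIC),alpha=1.5))
cv2.imwrite("pics/t10f.png",c)
E
```

```text
23.3 [0.4499 0.0923 0.2324] [-0.31 -1.25 -0.09] 0.05541643589478502
```

View pics/s10.png

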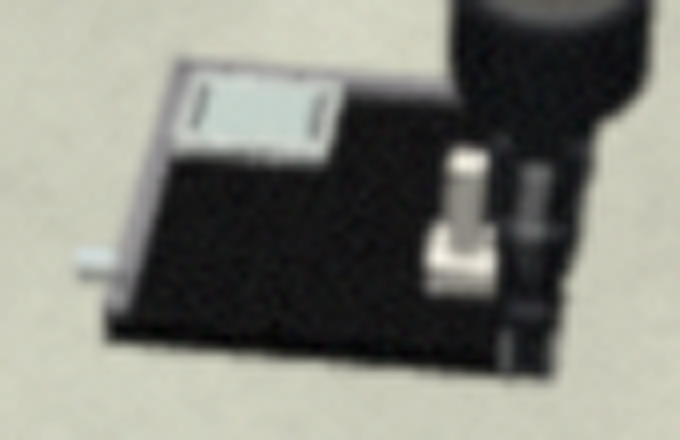

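View pics/t10.png

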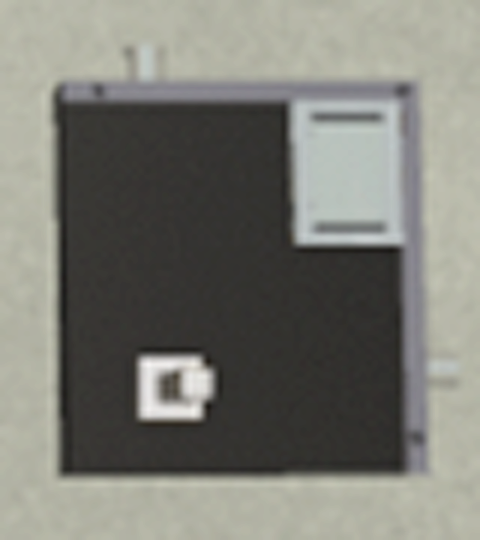

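View pics/t10f.png

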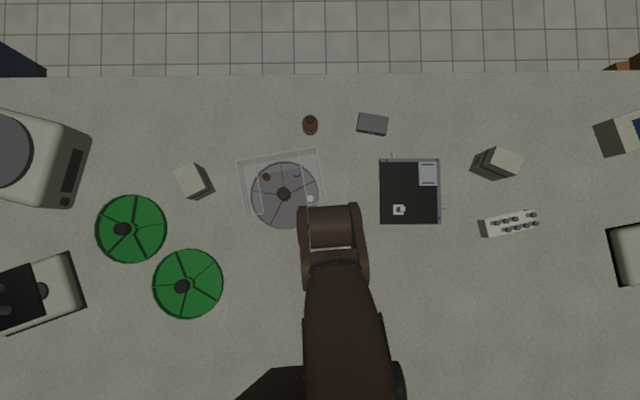

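arm_command(rows=[0,0,0,0,0,0,0.3,0,0,0,0,0,0,0.3,0,0,0,0,0,0,0.3])

```text
clock: 23.7
position: [0.4505, 0.0904, 0.2322]
orientation: [3.141, -0.035, -0.0]
contact_force: [0.4, 0.1, 1.3]
width: 0.0554
```

```bash
python3 -c "
from plant import arm
print(arm.observe()['contact_force'],arm.hand_in())"
```

```text
the job is handed in; nothing more can be done
[0.4349981  0.13110091 1.28676385] None
```

The job is done and handed in at about 23.7 s. I turned the carousel about -71° by its knob, so the pusher stood in the open front, and lifted the pusher out. With it I pushed the plate against the right edge and then the far edge, and repeated both pushes. I then stood the pusher on the stage.

**Plate:** the repeat pushes met the edges within about 0.5 mm of where the first ones predicted. The wrist read 5.6 to 9.4 N at the end of each push. In the last top and side pictures the plate shows no gap at either edge. I did not measure its position separately at the end.

**Pusher and bystanders:** the pusher stands upright about 60 mm clear of the plate in x and in y. In the last top picture the cartons, brown bottle and slide box are where they started. The petri dish was hidden behind the arm, so I could not check it, but the arm never came near it.

The eyeballed corner position differed by about 5 mm between the two cameras. Contact with the edges agreed with the top camera to about 1 mm. None of the checks I made failed.

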